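# Open the stock bin and put the jar away

### The job

Raise the lid of the grey stock bin by its bar, take it over past its balance point and lay it back gently until it leans on the heavy carton behind the bin and stays open by itself: do not let the lid drop either way, and do not press or shove the carton with it. Then set the small squat jar down gently inside the bin, standing upright, and leave everything else where it is.

Things in the scene. Friction and masses are not known exactly. Their poses are not given: they have to be found in the camera images.
- bin: fixed open-topped grey steel bin, 160 (its x) by 260 (its y) by 90 mm high, walls and floor 5 mm; origin at the centre of its underside; the lid's hinge runs along its +x top edge, the lid's bar is on its -x side. Yaw about 90 degrees (12 either way), so the lid swings over towards world +y
- lid (a joint): lid angle, rad: 0 shut, 1.57 upright, hinge stop 2.3 (not reached). Flat steel plate 160 x 262 x 8 mm, 0.5 kg, free-turning hinge (friction 0.02 N m): unless held it falls shut before about 1.55 and backwards after about 1.6. It comes to lean on the top edge of the carton behind the hinge somewhere from 1.75 to 2.2 rad, different every time, not measured: find it by feel or sight
- lid_bar (a point): centre of the lid's straight round grip bar, 12 mm thick, 110 mm long, along this frame's y, parallel to the hinge, held 42 mm out from the lid's free edge in the lid's plane by a round arm at each end. 202 mm from the hinge axis; 4 mm above it when shut (about 95 mm over the table), towards the lid's outer face. It can turn between gripping fingers
- lid_hinge (a point): point on the hinge axis half-way along it, 90.5 mm above the table; y is the hinge axis. The frame turns with the lid: its -x points from hinge to bar. Behind the hinge, near face roughly parallel to it and 33 to 85 mm away, stands the loose 5 kg carton, 150 deep, 260 wide, 200 mm tall; it is not measured
- jar_center (a point): centre, half-way up, of the small squat amber jar with paper label and steel cap: 56 mm diameter, 70 mm high, about 0.22 kg, upright on the table; z up. A tin (66 mm diameter, 105 high) and a taller jar (60 mm diameter, 115 high) stand near, centres at least 95 mm from its own; the three swap places, corners of a triangle centred near x 0.53, y -0.28 m
- bin_floor (a point): centre of the bin's inner floor, 5 mm above the table; axes as the bin's; the inside is 150 by 250 mm

How it is judged:
By the outcome, as a careful person would: the job done as asked, in the order asked, and still so for the second after the job is handed in, with the robot touching nothing.
It also fails if it takes over 72 s, if anything falls off the work surface, if the arm or the gripper's body presses on something with over 40 N, if the wrist force passes 120 N, or if a joint passes its speed limit or range.

### The arm

A 6-joint arm with a two-finger parallel gripper is mounted at the origin on the work surface. World frame = base frame: x ahead of the robot, y to its left, z up, the work surface at z = 0. Lengths are in m, angles in rad, forces in N, time in s.
With the tool pointing down it reaches from about 0.35 to 0.775 m from the base axis. Payload 7.3 kg.
Tool frame: the origin (TCP) lies midway between the tips of the shut fingers; the grasp point (between the pads) lies robot.grasp_offset behind it (robot.grasp_offset is the distance from the TCP to the grasp point, in m); z points along the fingers, x is the direction in which the jaws open and shut, and the axes are right-handed (so a half turn about z gives the same grasp; the last joint's range is limited). The gripper opens to 92 mm and grips with 3 to 60 N. Pads are 19 mm wide; open, the fingers measure 130 mm over their backs; the gripper's body (75 mm by 190 mm) begins 47 mm behind the grasp point.
Start: joints at [1.16, 0.342, 1.524, -0, 1.275, -0.146], TCP at [0.137, 0.507, 0.227] pointing down, gripper open.
Joint ranges: [-2.53, 2.53], [-0.77, 2.02], [0.04, 2.7], [-1, 4.14], [0.28, 2.66], [-3.11, 3.11]. Speed limits (rad/s): [2.57, 2.57, 3.14, 3.14, 3.14, 3.14].

### API

Orientations are given as [roll, pitch, yaw] about the fixed x, y, z axes, in that order (R = Rz(yaw) Ry(pitch) Rx(roll)).
In Python, from cell import robot gives the robot as it stands. The module is installed in compiled form; this text tells all that it offers.
- The arm moves only by the tool move_arm, never from a script. Its argument "increments" is a list of rows, each a list of 7 numbers: the finger opening in mm, from 0 to 91.8, then the shift along the tool's x, y, z in mm, then the turn, a rotation vector about the tool's x, y, z in rad. A call has 1 to 12 rows; each row shifts and turns the pose as measured when the row begins, along the tool's axes as they then stand; what a row does not reach is not made up. A row lasts 1/8 s, in which the tool goes at most 62.5 mm and 10.7 degrees, less where a joint would pass 70% of its speed; a pose out of reach is approached as far as the arm can. A call is refused whole if a number of a shift passes 62.5 or a number of a turn 0.188, either way. A call with a gripper value outside its range is refused whole. The fingers move at their own pace and stop on an object; "newtons" is the grip in N (left out, the last holds). Time passes only in rows, so rows that do not move let the fingers close. It gives the time, the measured TCP pose, the force and the opening at its end, in the units of the state.
- robot.observe(): the state, without advancing time (a new reading comes with each control period).
- robot.read_camera(name): name is "scene" or "side" or "wrist"; returns a dict with "img" (400x640x3 uint8, red, green, blue), "fx", "fy", "cx", "cy" (pixels), "T" (4x4, takes a point from camera to world coordinates). Camera axes: x right, y down, z forward; pixel columns grow to the right and rows downward; lengths in m; the calibration is good to about 2 mm. A picture is of the moment at which its call begins. There is no depth.
- robot.hand_in(): hands the job in, once; it reports no verdict.
Trained networks look in the newest picture that a camera, given by its name, has taken for a name from the list of things; names that differ only in an ending like _2 or _b are one class to them, and where a whole thing is asked for, a point or a joint stands for the part that bears it (a point fixed in the world has none). Each returns a list of dicts, best first, with "conf" (0 to 1); they miss things now and then, are a little off and sometimes report something else, mostly with a low value. They report only what shows in the picture. A call takes as long as a camera call.
- robot.look_for(thing, camera): "rect" ([left, top, width, height] in pixels, round what is visible of it).
The state is a dict: "time": time; "qpos": joint angles; "qvel": joint speeds; "joint_efforts": joint torques, N m; "tool_pos": TCP position; "tool_rot": TCP orientation; "contact_force": force on the tool from outside, world axes, zero at the start; "torque": the same for the moment, N m; "opening": finger opening in m.
Only numpy, scipy, OpenCV 4.12 (cv2) and the standard library are available. Lean on these libraries where they do the work, as an engineer would, in place of code of your own. Each camera call takes 0.05 s, during which the arm holds its last target.

## Working session

There is one attempt and no reset: what is moved stays moved. The work goes in short steps, Python scripts to look and compute and a tool call to move; the robot and the scene stay as the last step left them, time stands still between calls to the robot, and variables do not carry over. Pictures are saved under pics/ and viewed, and the job is handed in when it is done.

Besides the shell and the picture viewer there is one more tool, called after "Request:" in YAML: its name, and indented under it one key for each argument. move_arm: Moves the arm, as the interface text tells. Its arguments: {"type":"object","properties":{"increments":{"type":"array"},"newtons":{"type":"number"}},"required":["increments"]}

```bash
mkdir -p pics; ls; python3 - <<'E'
from cell import robot
import cv2, json
s=robot.observe(); print(s)
print(robot.grasp_offset)
for n in ["scene","side","wrist"]:
    c=robot.read_camera(n); cv2.imwrite(f"pics/{n}0.png",c["img"][:,:,::-1])
    print(n,c["fx"],c["fy"],c["cx"],c["cy"],c["T"].round(4).tolist() if hasattr(c["T"],"round") else c["T"])
    for t in ["bin","lid","lid_bar","jar_center"]:
        try: print(t,robot.look_for(t,n)[:3])
        except Exception as e: print(t,e)
E
```

```text
pics
{'time': 0.0, 'qpos': array([ 1.15998493e+00,  3.42721510e-01,  1.52499843e+00, -1.44187253e-05,
        1.27539882e+00, -1.46012158e-01]), 'qvel': array([ 8.99375366e-04, -5.67511732e-05, -1.29572372e-03, -1.44692237e-03,
       -1.11186941e-03, -5.02424819e-04]), 'joint_efforts': array([ 1.07828469e-03, -4.31253612e+01, -2.44220495e+01,  7.16891815e-02,
        5.60832547e-02, -9.79618085e-05]), 'tool_pos': array([0.13722832, 0.5063339 , 0.22605208]), 'tool_rot': array([-3.14138426e+00,  1.51187326e-03,  1.30600145e+00]), 'contact_force': array([0.12055691, 0.49933461, 0.04121601]), 'torque': array([-0.0990471 , -0.02582572,  0.02096996]), 'opening': 0.09169220368781245}
0.0188
scene 460.4481031257845 460.4481031257845 318.27515763709926 203.12983846598718 [[-0.6892, 0.5441, -0.4785, 1.0058], [0.7245, 0.526, -0.4454, 0.3448], [0.0094, -0.6536, -0.7567, 0.8007], [0.0, 0.0, 0.0, 1.0]]
bin [{'rect': [294.2, 189.1, 144.4, 163.3], 'conf': 0.72}]
lid [{'rect': [297.0, 192.7, 141.8, 136.7], 'conf': 0.67}, {'rect': [298.4, 191.0, 140.7, 155.2], 'conf': 0.17}]
lid_bar [{'rect': [293.7, 190.3, 148.0, 136.5], 'conf': 0.57}]
jar_center [{'rect': [282.6, 146.5, 29.1, 30.4], 'conf': 0.73}]
side 429.5271565806473 429.5271565806473 316.0489411066269 198.1826337279312 [[-0.8661, 0.3292, -0.3761, 0.8787], [0.4998, 0.5721, -0.6503, 0.5521], [0.0011, -0.7512, -0.66, 0.7243], [0.0, 0.0, 0.0, 1.0]]
bin [{'rect': [252.5, 202.6, 152.8, 141.7], 'conf': 0.84}]
lid [{'rect': [250.2, 203.4, 150.8, 114.8], 'conf': 0.66}]
lid_bar [{'rect': [250.4, 205.1, 151.7, 111.6], 'conf': 0.6}]
jar_center [{'rect': [292.7, 156.9, 22.3, 30.8], 'conf': 0.98}]
wrist 286.17304090960596 286.17304090960596 315.8069172133904 201.97659540365146 [[0.2618, 0.9212, 0.2879, 0.0585], [0.9651, -0.2499, -0.0782, 0.5281], [-0.0001, 0.2983, -0.9545, 0.3854], [0.0, 0.0, 0.0, 1.0]]
bin []
lid []
lid_bar []
jar_center []
```

View pics/scene0.png

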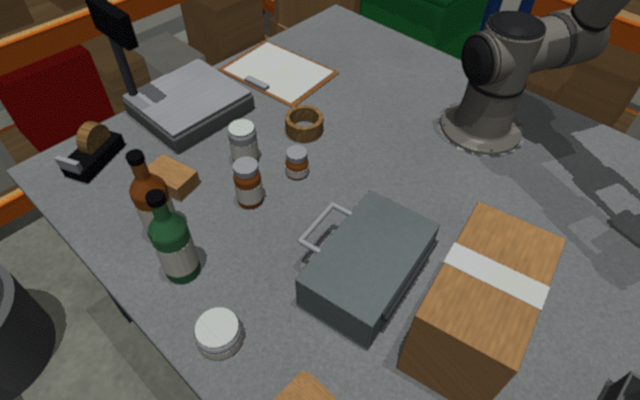

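View pics/side0.png

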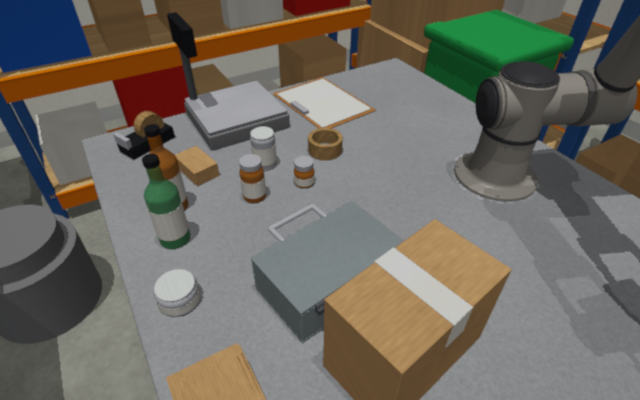

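View pics/wrist0.png

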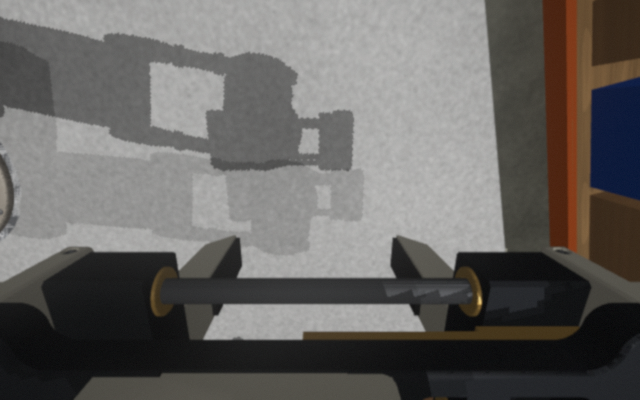

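```bash
python3 - <<'E'
import cv2, numpy as np
a=cv2.imread("pics/scene0.png")[180:360,280:450]; b=cv2.imread("pics/side0.png")[190:340,240:410]
cv2.imwrite("pics/za.png",cv2.resize(a,None,fx=3.3,fy=3.3,interpolation=cv2.INTER_CUBIC))
cv2.imwrite("pics/zb.png",cv2.resize(b,None,fx=4,fy=4,interpolation=cv2.INTER_CUBIC))
E
```

```text
(no output)
```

View pics/za.png

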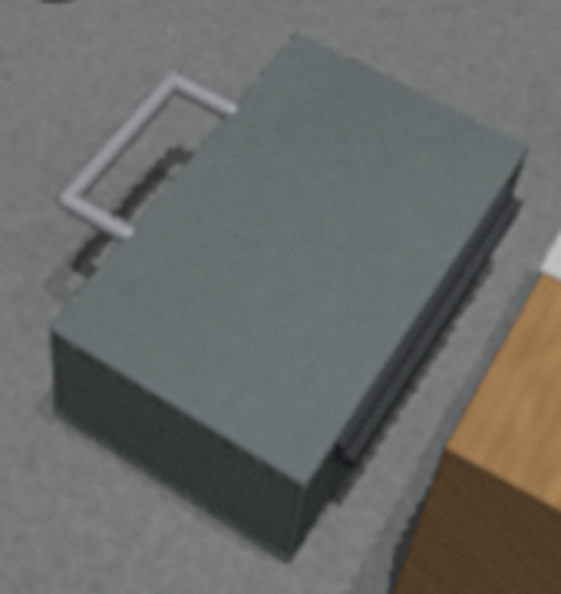

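View pics/zb.png

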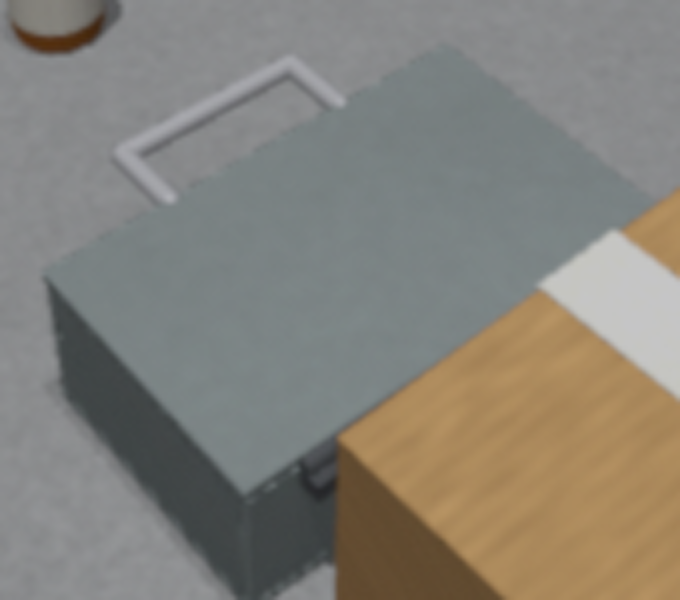

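```bash
cat > h.py <<'E'
import numpy as np, cv2
from scipy.optimize import least_squares
from scipy.spatial.transform import Rotation as R
CAL={'scene':(460.448,318.275,203.130,np.array([[-0.6892,0.5441,-0.4785,1.0058],[0.7245,0.526,-0.4454,0.3448],[0.0094,-0.6536,-0.7567,0.8007],[0,0,0,1]])),
'side':(429.527,316.049,198.183,np.array([[-0.8661,0.3292,-0.3761,0.8787],[0.4998,0.5721,-0.6503,0.5521],[0.0011,-0.7512,-0.66,0.7243],[0,0,0,1]]))}
def proj(cam,p):
    f,cx,cy,T=CAL[cam]; p=np.atleast_2d(p); q=(p-T[:3,3])@T[:3,:3]
    return np.c_[f*q[:,0]/q[:,2]+cx,f*q[:,1]/q[:,2]+cy]
def ray(cam,uv,z):
    f,cx,cy,T=CAL[cam]; d=T[:3,:3]@np.array([(uv[0]-cx)/f,(uv[1]-cy)/f,1]); o=T[:3,3]
    return o+d*(z-o[2])/d[2]
E
python3 - <<'E'
from h import *
S=lambda u,v:(u/3.3+280,v/3.3+180); D=lambda u,v:(u/4+240,v/4+190)
obs=[('scene',S(295,35),(-.08,.131,.0985)),('scene',S(525,150),(.08,.131,.0985)),('scene',S(305,487),(.08,-.131,.0985)),('scene',S(52,330),(-.08,-.131,.0985)),
('scene',S(175,78),(-.122,.05,.0945)),('scene',S(66,200),(-.122,-.05,.0945)),
('side',D(445,45),(-.08,.131,.0985)),('side',D(47,275),(-.08,-.131,.0985)),('side',D(245,493),(.08,-.131,.0985)),('side',D(291,62),(-.122,.05,.0945)),('side',D(122,152),(-.122,-.05,.0945))]
for o in obs: print(o[0],o[2],ray(o[0],o[1],o[2][2]).round(4))
def res(p):
    c,s=np.cos(p[2]),np.sin(p[2]); r=[]
    for cam,uv,l in obs:
        w=[p[0]+c*l[0]-s*l[1],p[1]+s*l[0]+c*l[1],l[2]]; r+=list((proj(cam,w)[0]-uv))
    return np.array(r)
f=least_squares(res,[.5,0,1.57]); print(f.x,f.fun.round(1))
x,y,t=f.x;c,s=np.cos(t),np.sin(t)
print("hinge",x+c*.08,y+s*.08,"bar",x-c*.122,y-s*.122)
# carton
o2=[('scene',(478,204),0),('scene',(565,240),1),('side',(437,221),0),('side',(510,272),1),('side',(328,298),2)]
for a in o2: print(a,ray(a[0],a[1],.2).round(4))
for cam,r in [('scene',[282.6,146.5,29.1,30.4]),('side',[292.7,156.9,22.3,30.8])]:
    g=lambda p:np.array([ (lambda q:[(q[:,0].min()+q[:,0].max())/2-(r[0]+r[2]/2),(q[:,1].min()+q[:,1].max())/2-(r[1]+r[3]/2)])(proj(cam,np.array([[p[0]+.028*np.cos(a),p[1]+.028*np.sin(a),z] for a in np.linspace(0,6.28,24) for z in (0,.07)])))]).ravel()
    print(cam,'jar',least_squares(g,[.5,-.25]).x)
E
```

```text
scene (-0.08, 0.131, 0.0985) [ 0.4635 -0.0161  0.0985]
scene (0.08, 0.131, 0.0985) [0.4403 0.1395 0.0985]
scene (0.08, -0.131, 0.0985) [0.6951 0.1806 0.0985]
scene (-0.08, -0.131, 0.0985) [0.7189 0.0262 0.0985]
scene (-0.122, 0.05, 0.0945) [ 0.5394 -0.0485  0.0945]
scene (-0.122, -0.05, 0.0945) [ 0.6512 -0.0311  0.0945]
side (-0.08, 0.131, 0.0985) [ 0.4604 -0.0172  0.0985]
side (-0.08, -0.131, 0.0985) [0.7153 0.0257 0.0985]
side (0.08, -0.131, 0.0985) [0.6912 0.1784 0.0985]
side (-0.122, 0.05, 0.0945) [ 0.5381 -0.0511  0.0945]
side (-0.122, -0.05, 0.0945) [ 0.6476 -0.0347  0.0945]
[0.57661718 0.08134436 1.72720194] [ 0.4 -1.5  1.8 -1.5  0.7 -0.6 -1.2 -1.4 -1.7  2.2  2.2 -2.   0.  -0.3
 -2.2 -0.4 -0.6  1.6 -2.3  2.4  1.8  0.5]
hinge 0.564155682380024 0.16036784624035183 bar 0.5956209606718819 -0.039166452219877676
('scene', (478, 204), 0) [0.4354 0.1911 0.2   ]
('scene', (565, 240), 1) [0.4049 0.3335 0.2   ]
('side', (437, 221), 0) [0.4272 0.193  0.2   ]
('side', (510, 272), 1) [0.4063 0.3352 0.2   ]
('side', (328, 298), 2) [0.6753 0.2358 0.2   ]
scene jar [ 0.46192758 -0.23097164]
side jar [ 0.46186142 -0.23111512]
```

```bash
cat >> h.py <<'E'
def plan(pose_p,pose_r,targets,grip):
    # targets: list of (pos, rpy) ; prints increments row by row
    p=np.array(pose_p);Rm=R.from_euler('xyz',pose_r); rows=[]
    for tp,tr in targets:
        T=R.from_euler('xyz',tr); d=Rm.inv().apply(np.array(tp)-p)*1000; w=(Rm.inv()*T).as_rotvec()
        d=d.round(1); w=w.round(3); rows.append([grip]+d.tolist()+w.tolist())
        p=p+Rm.apply(d/1000); Rm=Rm*R.from_rotvec(w)
    return rows
def line(p0,r0,p1,r1,n):
    from scipy.spatial.transform import Slerp
    s=Slerp([0,1],R.from_euler('xyz',[r0,r1])); return [(np.array(p0)+(np.array(p1)-p0)*k/n, s(k/n).as_euler('xyz')) for k in range(1,n+1)]
E
python3 - <<'E'
from h import *
from cell import robot
s=robot.observe(); p,r=s['tool_pos'],s['tool_rot']
t1=[.4,.2,.27]; 
r1=[np.pi,0,1.55]; r2=[np.pi,0,1.727]
L=line(p,r,t1,r1,8)
L+=line(t1,r1,[.593,-.037,.19],r2,6)
for x in plan(p,r,L,40): print(x)
E
```

```text
[40, -28.4, 41.7, -5.4, 0.0, -0.0, -0.03]
[40, -29.7, 40.9, -5.4, 0.0, -0.0, -0.031]
[40, -30.9, 39.9, -5.4, 0.0, -0.0, -0.03]
[40, -32.1, 38.9, -5.4, 0.0, -0.0, -0.031]
[40, -33.2, 38.0, -5.5, 0.0, -0.0, -0.03]
[40, -34.4, 36.9, -5.4, 0.0, -0.0, -0.031]
[40, -35.6, 35.9, -5.4, 0.0, -0.0, -0.03]
[40, -36.6, 34.8, -5.4, 0.0, -0.0, -0.031]
[40, -38.8, 32.9, 13.3, 0.0, -0.0, -0.029]
[40, -39.7, 31.9, 13.4, 0.0, -0.0, -0.03]
[40, -40.7, 30.6, 13.3, 0.0, -0.0, -0.029]
[40, -41.6, 29.4, 13.3, 0.0, -0.0, -0.03]
[40, -42.5, 28.2, 13.4, 0.0, -0.0, -0.029]
[40, -43.2, 27.0, 13.3, 0.0, -0.0, -0.03]
```

Request:
move_arm:
  increments:
    - [40,-28,42,-5,0,0,-0.03]
    - [40,-30,41,-5,0,0,-0.03]
    - [40,-31,40,-5,0,0,-0.03]
    - [40,-32,39,-5,0,0,-0.03]
    - [40,-33,38,-5,0,0,-0.03]
    - [40,-34,37,-5,0,0,-0.03]
    - [40,-36,36,-5,0,0,-0.03]
    - [40,-37,35,-5,0,0,-0.03]
    - [40,-39,33,10,0,0,-0.03]
    - [40,-40,32,12,0,0,-0.03]
    - [40,-41,31,12,0,0,-0.03]
    - [40,-42,29,12,0,0,-0.03]

```text
time: 2.25
tool_pos: [0.5444, 0.0308, 0.2236]
tool_rot: [3.132, -0.003, 1.685]
contact_force: [0.4, 1.3, 0.5]
opening: 0.0395
```

```bash
cat > go.py <<'E'
import sys,json
from h import *
from cell import robot
# usage go.py grip n x y z yaw
g,n,x,y,z,yaw=map(float,sys.argv[1:7])
s=robot.observe(); p,r=s['tool_pos'],s['tool_rot']
for q in plan(p,r,line(p,r,[x,y,z],[np.pi,0,yaw],int(n)),g): print(q)
E
python3 go.py 40 3 .594 -.038 .18 1.727
```

```text
[40.0, -24.7, 13.7, 14.6, 0.003, -0.001, -0.014]
[40.0, -24.9, 13.4, 14.6, 0.003, -0.001, -0.014]
[40.0, -25.0, 13.0, 14.5, 0.003, -0.0, -0.014]
```

Request:
move_arm:
  increments:
    - [40,-25,14,14,0.003,0,-0.014]
    - [40,-25,13,15,0.003,0,-0.014]
    - [40,-25,13,15,0.003,0,-0.014]
    - [40,0,0,0,0,0,0]

```text
time: 2.75
tool_pos: [0.5965, -0.0444, 0.1763]
tool_rot: [-3.14, -0.003, 1.723]
contact_force: [-0.1, 0.3, 0.2]
opening: 0.0397
```

```bash
python3 - <<'E'
from cell import robot
import cv2
s=robot.observe();print(s['tool_pos'],s['tool_rot'],s['contact_force'])
c=robot.read_camera("wrist"); cv2.imwrite("pics/w1.png",c["img"][:,:,::-1]); print(c["T"].round(4).tolist())
print(robot.look_for("lid_bar","wrist"))
E
```

```text
[ 0.59653209 -0.04441869  0.1763047 ] [-3.14015287e+00 -2.73830708e-03  1.72314393e+00] [-0.07750794  0.26600769  0.17949033]
[[-0.1517, 0.944, 0.2931, 0.5161], [0.9884, 0.1441, 0.0475, -0.0569], [0.0026, 0.2969, -0.9549, 0.3351], [0.0, 0.0, 0.0, 1.0]]
[{'rect': [313.5, 39.2, 278.2, 289.6], 'conf': 0.81}]
```

View pics/w1.png

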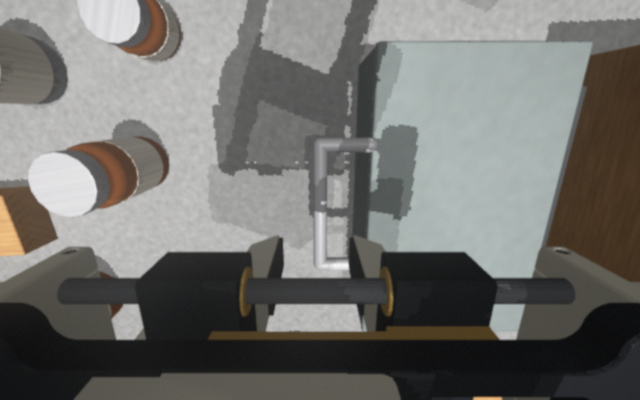

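```bash
python3 - <<'E'
from h import *
import cv2
a=cv2.imread("pics/w1.png")[130:280,270:420]; cv2.imwrite("pics/zw.png",cv2.resize(a,None,fx=4,fy=4,interpolation=cv2.INTER_CUBIC))
T=np.array([[-0.1517, 0.944, 0.2931, 0.5161], [0.9884, 0.1441, 0.0475, -0.0569], [0.0026, 0.2969, -0.9549, 0.3351], [0.0, 0.0, 0.0, 1.0]])
CAL['w']=(286.173,315.807,201.977,T)
for uv in [(320.5,145),(320.5,262)]: print(ray('w',uv,.0945))
E
```

```text
[ 0.54046016 -0.0485906   0.0945    ]
[ 0.64780704 -0.03157995  0.0945    ]
```

View pics/zw.png

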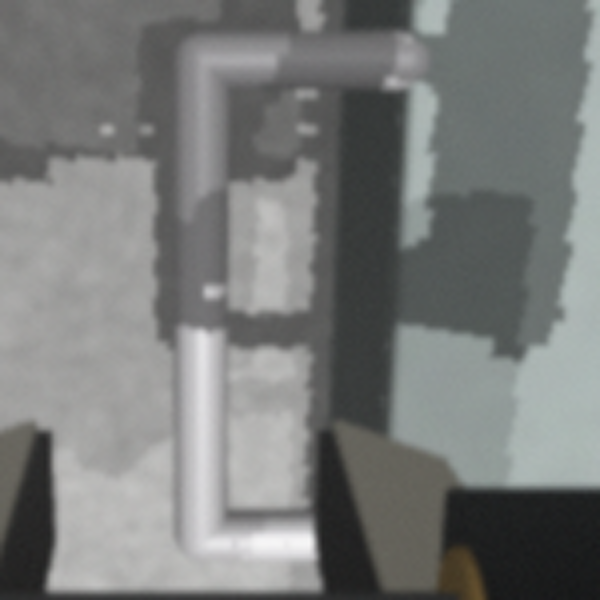

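```bash
python3 go.py 32 5 .594 -.0398 .0765 1.728
```

```text
[32.0, 0.6, -0.4, 20.3, 0.0, -0.001, -0.001]
[32.0, 0.6, -0.3, 20.2, 0.0, -0.0, -0.0]
[32.0, 0.7, -0.4, 20.3, 0.0, -0.001, -0.001]
[32.0, 0.6, -0.4, 20.3, 0.0, -0.0, -0.001]
[32.0, 0.7, -0.3, 20.3, 0.0, -0.001, -0.0]
```

Request:
move_arm:
  increments:
    - [32,1,-0.4,10,0,0,0]
    - [32,1,-0.4,20,0,0,0]
    - [32,1,-0.4,20,0,0,0]
    - [32,0,-0.4,20,0,0,0]
    - [32,0,-0.3,15,0,0,0]
    - [32,0,0,10,0,0,0]
    - [32,0,0,0,0,0,0]

```text
time: 3.72
tool_pos: [0.593, -0.0344, 0.0822]
tool_rot: [3.136, -0.002, 1.73]
contact_force: [0.1, 0.6, 0.0]
opening: 0.0318
```

```bash
python3 go.py 32 1 .594 -.0398 .0765 1.728;python3 go.py 32 1 .594 -.0398 .0765 1.728; python3 -c "
from cell import robot
print(robot.observe()['tool_pos'],robot.observe()['qvel'])"
```

```text
[32.0, -5.5, 0.0, 5.7, 0.005, -0.002, 0.002]
[32.0, -5.5, 0.0, 5.7, 0.005, -0.002, 0.002]
[ 0.59304762 -0.03435944  0.08220032] [ 0.00273314 -0.01180199 -0.01222016 -0.00088785  0.00017016  0.00152916]
```

Request:
move_arm:
  increments:
    - [32,-5.5,0,6,0,0,0]
    - [32,0,0,0,0,0,0]

```text
time: 3.98
tool_pos: [0.5948, -0.0403, 0.0769]
tool_rot: [3.134, -0.001, 1.73]
contact_force: [0.1, 0.4, 0.8]
opening: 0.0321
```

```bash
python3 go.py 32 1 .594 -.0398 .0765 1.728; python3 - <<'E'
from cell import robot
import cv2
c=robot.read_camera("wrist"); cv2.imwrite("pics/w2.png",c["img"][:,:,::-1])
c=robot.read_camera("scene"); cv2.imwrite("pics/s2.png",cv2.resize(c["img"][150:350,220:460,::-1],None,fx=3,fy=3))
E
```

```text
[32.0, 0.6, -0.7, 0.4, 0.007, -0.001, 0.002]
```

View pics/w2.png

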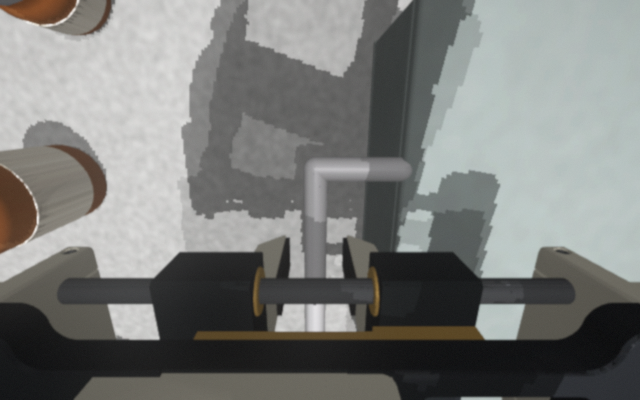

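View pics/s2.png

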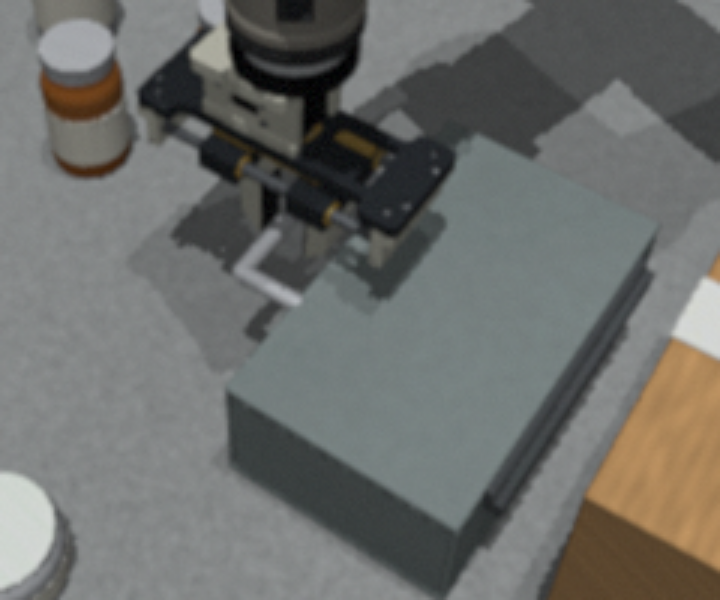

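Request:
move_arm:
  increments:
    - [10,0,0,0,0,0,0]
    - [10,0,0,0,0,0,0]
    - [10,0,0,0,0,0,0]
    - [10,0,0,0,0,0,0]
  newtons: 15

```text
time: 4.58
tool_pos: [0.5955, -0.0408, 0.078]
tool_rot: [3.132, 0.001, 1.73]
contact_force: [0.9, 0.2, -1.4]
opening: 0.0112
```

```bash
cat > arc.py <<'E'
import sys
from h import *
from cell import robot
n=int(sys.argv[1]); th1=float(sys.argv[2])
Y=1.728; N=np.array([np.cos(Y),np.sin(Y),0]); A=np.array([np.sin(Y),-np.cos(Y),0]); Z=np.array([0,0,1.])
P0=np.array([.5953,-.0405,.0775])
H=P0+.202*N-.004*Z
def bar(th): return H+N*(-.202*np.cos(th)+.004*np.sin(th))+Z*(.202*np.sin(th)+.004*np.cos(th))
s=robot.observe(); p,r=s['tool_pos'],s['tool_rot']; F=s['contact_force']; d=p-H
th=np.arctan2(d@Z,-(d@N))-np.arctan2(.004,.202)
rad=np.hypot(d@Z,d@N)-np.hypot(.202,.004)
tang=N*np.sin(th)+Z*np.cos(th); ro=-N*np.cos(th)+Z*np.sin(th)
print('t',round(s['time'],2),'th %.3f rad_err %.1fmm axial %.1f'%(th,rad*1e3,d@A*1e3),'Ft %.1f Fr %.1f Fa %.1f'%(F@tang,F@ro,F@A),'rot',r.round(3),'open',s['opening'])
tg=[(bar(th+(th1-th)*k/n),[np.pi,0,Y]) for k in range(1,n+1)]
for q in plan(p,r,tg,8): print(q)
E
python3 arc.py 8 .3
```

```text
t 4.58 th 0.002 rad_err 0.3mm axial 0.1 Ft -1.4 Fr -0.0 Fa 0.9 rot [3.132e+00 1.000e-03 1.730e+00] open 0.011212425659807623
[8, 0.6, -0.0, -7.5, 0.009, 0.001, 0.002]
[8, 0.6, -0.0, -7.5, 0.0, -0.0, 0.0]
[8, 0.8, -0.0, -7.5, 0.0, -0.0, 0.0]
[8, 1.2, -0.0, -7.4, 0.0, -0.0, 0.0]
[8, 1.4, -0.0, -7.4, 0.0, -0.0, 0.0]
[8, 1.7, -0.0, -7.3, 0.0, -0.0, 0.0]
[8, 2.0, -0.0, -7.2, 0.0, -0.0, 0.0]
[8, 2.2, -0.0, -7.2, 0.0, -0.0, 0.0]
```

Request:
move_arm:
  increments:
    - [8,0.5,0,-7,0.005,0,0]
    - [8,0.5,0,-7.5,0.003,0,0]
    - [8,1,0,-7.5,0,0,0]
    - [8,1,0,-7.5,0,0,0]
    - [8,1.5,0,-7.5,0,0,0]
    - [8,1.5,0,-7,0,0,0]
    - [8,2,0,-7,0,0,0]
    - [8,2,0,-7,0,0,0]

```text
time: 5.58
tool_pos: [0.5937, -0.0305, 0.1398]
tool_rot: [3.141, 0.001, 1.73]
contact_force: [1.4, -0.8, -2.5]
opening: 0.0117
```

```bash
python3 arc.py 10 .8
```

```text
t 5.58 th 0.313 rad_err 0.9mm axial -0.0 Ft -2.7 Fr 0.2 Fa 1.2 rot [3.141e+00 1.000e-03 1.730e+00] open 0.01165967295910431
[8, 4.3, 0.1, -8.9, 0.001, 0.001, 0.002]
[8, 3.9, -0.0, -9.1, -0.0, 0.0, 0.0]
[8, 4.3, -0.0, -8.8, -0.0, 0.0, 0.0]
[8, 4.8, -0.0, -8.6, -0.0, 0.0, 0.0]
[8, 5.1, -0.0, -8.4, -0.0, 0.0, 0.0]
[8, 5.6, -0.0, -8.1, -0.0, 0.0, 0.0]
[8, 5.9, -0.0, -7.9, -0.0, 0.0, 0.0]
[8, 6.3, -0.0, -7.5, -0.0, 0.0, 0.0]
[8, 6.7, -0.0, -7.2, -0.0, 0.0, 0.0]
[8, 7.1, -0.0, -6.9, -0.0, 0.0, 0.0]
```

Request:
move_arm:
  increments:
    - [8,4,0,-9,0,0,0.002]
    - [8,4,0,-9,0,0,0]
    - [8,4.5,0,-9,0,0,0]
    - [8,5,0,-8.5,0,0,0]
    - [8,5,0,-8.5,0,0,0]
    - [8,5.5,0,-8,0,0,0]
    - [8,6,0,-8,0,0,0]
    - [8,6.5,0,-7.5,0,0,0]
    - [8,7,0,-7,0,0,0]
    - [8,7,0,-7,0,0,0]

```text
time: 6.82
tool_pos: [0.585, 0.0253, 0.2287]
tool_rot: [3.138, 0.005, 1.728]
contact_force: [1.1, -3.1, -0.5]
opening: 0.0111
```

```bash
python3 arc.py 12 1.4
```

```text
t 6.83 th 0.834 rad_err 4.0mm axial 0.2 Ft -2.8 Fr 1.8 Fa 0.6 rot [3.138 0.005 1.728] open 0.011129352077938014
[8, 9.9, -0.2, -3.2, 0.004, 0.005, -0.0]
[8, 7.6, 0.0, -5.7, -0.0, 0.0, -0.0]
[8, 7.9, 0.0, -5.4, -0.0, 0.0, -0.0]
[8, 8.1, 0.0, -5.0, -0.0, 0.0, -0.0]
[8, 8.4, 0.0, -4.6, -0.0, 0.0, -0.0]
[8, 8.5, 0.0, -4.2, -0.0, 0.0, -0.0]
[8, 8.8, 0.0, -3.8, -0.0, 0.0, -0.0]
[8, 8.9, 0.0, -3.4, -0.0, 0.0, -0.0]
[8, 9.0, 0.0, -3.0, -0.0, 0.0, -0.0]
[8, 9.2, 0.0, -2.5, -0.0, 0.0, -0.0]
[8, 9.3, 0.0, -2.1, -0.0, 0.0, -0.0]
[8, 9.4, 0.0, -1.7, -0.0, 0.0, -0.0]
```

Request:
move_arm:
  increments:
    - [8,9,0,-4,0.003,0.004,0]
    - [8,8,0,-5,0,0,0]
    - [8,8,0,-5,0,0,0]
    - [8,8.5,0,-4.5,0,0,0]
    - [8,8.5,0,-4.5,0,0,0]
    - [8,9,0,-4,0,0,0]
    - [8,9,0,-3.5,0,0,0]

```text
time: 7.7
tool_pos: [0.5758, 0.0862, 0.2658]
tool_rot: [3.136, 0.007, 1.727]
contact_force: [1.1, -2.5, 3.5]
opening: 0.0115
```

```bash
python3 arc.py 8 1.5
```

```text
t 7.7 th 1.184 rad_err 3.9mm axial 0.5 Ft -1.1 Fr 4.2 Fa 0.7 rot [3.136 0.007 1.727] open 0.011460569337344604
[8, 8.9, -0.5, 0.9, 0.006, 0.007, -0.001]
[8, 7.6, -0.0, -2.4, 0.0, 0.0, 0.0]
[8, 7.7, -0.0, -2.1, 0.0, 0.0, 0.0]
[8, 7.8, -0.0, -1.8, 0.0, 0.0, 0.0]
[8, 7.8, -0.0, -1.5, 0.0, 0.0, 0.0]
[8, 7.9, -0.0, -1.2, 0.0, 0.0, 0.0]
[8, 7.9, -0.0, -0.9, 0.0, 0.0, 0.0]
[8, 7.9, -0.0, -0.6, 0.0, 0.0, 0.0]
```

```bash
sed -i 's/^tg=.*/rt=float(sys.argv[3])*1e-3 if len(sys.argv)>3 else 0\nux=lambda t:-N*np.cos(t)+Z*np.sin(t)\ntg=[(bar(th+(th1-th)*k\/n)+rt*ux(th+(th1-th)*k\/n),[np.pi,0,Y]) for k in range(1,n+1)]/' arc.py; python3 arc.py 8 1.5 5
```

```text
t 7.7 th 1.184 rad_err 3.9mm axial 0.5 Ft -1.1 Fr 4.2 Fa 0.7 rot [3.136 0.007 1.727] open 0.011460569337344604
[8, 7.2, -0.5, -3.8, 0.006, 0.007, -0.001]
[8, 7.8, -0.0, -2.5, 0.0, 0.0, 0.0]
[8, 7.8, -0.0, -2.1, 0.0, 0.0, 0.0]
[8, 8.0, 0.0, -1.9, 0.0, 0.0, 0.0]
[8, 8.0, 0.0, -1.5, 0.0, 0.0, 0.0]
[8, 8.1, 0.0, -1.3, 0.0, 0.0, 0.0]
[8, 8.1, 0.0, -0.9, 0.0, 0.0, 0.0]
[8, 8.1, 0.0, -0.6, 0.0, 0.0, 0.0]
```

Request:
move_arm:
  increments:
    - [8,7,-0.5,-3.5,0.005,0.006,0]
    - [8,8,0,-2.5,0,0,0]
    - [8,8,0,-2,0,0,0]
    - [8,8,0,-2,0,0,0]
    - [8,8,0,-1.5,0,0,0]

```text
time: 8.32
tool_pos: [0.5689, 0.1289, 0.2769]
tool_rot: [3.141, -0.001, 1.728]
contact_force: [3.2, -0.2, -0.0]
opening: 0.0113
```

```bash
python3 arc.py 8 1.7 5; python3 - <<'E'
from cell import robot
import cv2
c=robot.read_camera("side"); cv2.imwrite("pics/d3.png",c["img"][:,:,::-1])
c=robot.read_camera("scene"); cv2.imwrite("pics/s3.png",c["img"][:,:,::-1])
E
```

```text
t 8.32 th 1.402 rad_err 3.6mm axial 0.4 Ft -0.7 Fr 0.1 Fa 3.1 rot [ 3.141e+00 -1.000e-03  1.728e+00] open 0.011283301858307735
[8, 7.3, -0.4, -2.3, 0.0, -0.001, 0.0]
[8, 7.7, -0.0, -0.8, 0.0, -0.0, 0.0]
[8, 7.7, -0.0, -0.4, 0.0, -0.0, 0.0]
[8, 7.7, -0.0, -0.1, 0.0, -0.0, 0.0]
[8, 7.7, -0.0, 0.1, 0.0, -0.0, 0.0]
[8, 7.7, -0.0, 0.4, 0.0, -0.0, 0.0]
[8, 7.7, 0.0, 0.8, 0.0, -0.0, 0.0]
[8, 7.6, 0.0, 1.0, 0.0, -0.0, 0.0]
```

View pics/s3.png

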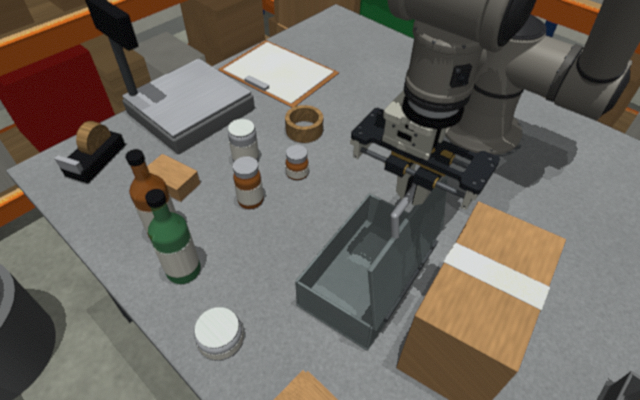

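View pics/d3.png

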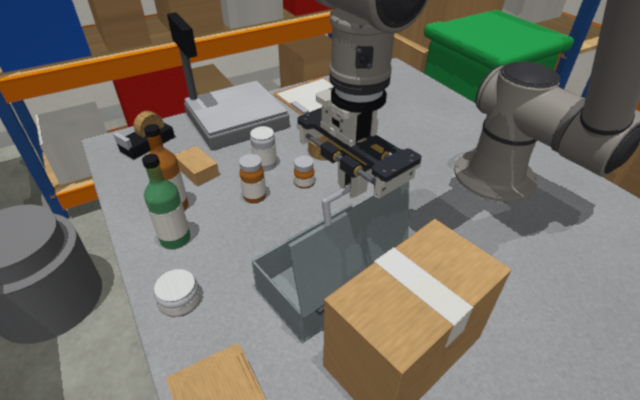

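Request:
move_arm:
  increments:
    - [8,7.5,-0.3,-1.5,0,0,0]
    - [8,7.5,0,-0.8,0,0,0]
    - [8,7.5,0,-0.4,0,0,0]
    - [8,7.5,0,0,0,0,0]
    - [8,7.5,0,0.2,0,0,0]
    - [8,7.5,0,0.5,0,0,0]
    - [8,7.5,0,0.8,0,0,0]

```text
time: 9.3
tool_pos: [0.5599, 0.1845, 0.2779]
tool_rot: [3.141, -0.002, 1.729]
contact_force: [3.4, -0.1, -0.6]
opening: 0.0114
```

```bash
python3 arc.py 6 1.82 3.5
```

```text
t 9.3 th 1.676 rad_err 3.9mm axial 0.3 Ft -0.5 Fr -0.7 Fa 3.3 rot [ 3.141e+00 -2.000e-03  1.729e+00] open 0.011449995213301476
[8, 4.8, -0.3, 1.1, 0.001, -0.002, 0.001]
[8, 4.8, 0.0, 0.8, -0.0, -0.0, -0.0]
[8, 4.8, 0.0, 0.9, -0.0, -0.0, -0.0]
[8, 4.9, 0.0, 1.0, -0.0, -0.0, -0.0]
[8, 4.7, 0.0, 1.2, -0.0, -0.0, -0.0]
[8, 4.8, 0.0, 1.2, -0.0, -0.0, -0.0]
```

Request:
move_arm:
  increments:
    - [8,5,-0.3,0.7,0,0,0]
    - [8,5,0,0.8,0,0,0]
    - [8,5,0,0.9,0,0,0]
    - [8,5,0,1,0,0,0]
    - [8,5,0,1.1,0,0,0]
    - [8,4,0,1,0,0,0]

```text
time: 10.05
tool_pos: [0.555, 0.2153, 0.2719]
tool_rot: [3.14, -0.002, 1.729]
contact_force: [3.6, -0.1, -0.8]
opening: 0.0118
```

```bash
python3 arc.py 6 1.89 3.5
```

```text
t 10.05 th 1.830 rad_err 4.4mm axial 0.2 Ft -0.4 Fr -1.0 Fa 3.5 rot [ 3.140e+00 -2.000e-03  1.729e+00] open 0.011795497941910291
[8, 1.6, -0.2, 1.4, 0.001, -0.002, 0.001]
[8, 2.0, -0.0, 0.6, 0.0, -0.0, -0.0]
[8, 1.9, -0.0, 0.6, 0.0, -0.0, -0.0]
[8, 2.0, -0.0, 0.7, 0.0, -0.0, -0.0]
[8, 1.9, -0.0, 0.6, 0.0, -0.0, -0.0]
[8, 1.9, -0.0, 0.7, 0.0, -0.0, -0.0]
```

Request:
move_arm:
  increments:
    - [8,2,0,1,0,0,0]
    - [8,2,0,0.7,0,0,0]
    - [8,2,0,0.7,0,0,0]
    - [8,2,0,0.7,0,0,0]
    - [8,2,0,0.7,0,0,0]

```text
time: 10.68
tool_pos: [0.5533, 0.226, 0.2681]
tool_rot: [3.14, -0.002, 1.729]
contact_force: [2.8, 0.3, 0.8]
opening: 0.0112
```

```bash
python3 arc.py 6 1.94 4; python3 - <<'E'
from cell import robot
import cv2
c=robot.read_camera("side"); cv2.imwrite("pics/d4.png",cv2.resize(c["img"][120:370,230:480,::-1],None,fx=2.4,fy=2.4))
c=robot.read_camera("scene"); cv2.imwrite("pics/s4.png",cv2.resize(c["img"][120:370,300:550,::-1],None,fx=2.4,fy=2.4))
E
```

```text
t 10.68 th 1.886 rad_err 4.0mm axial 0.2 Ft -0.4 Fr 0.7 Fa 2.8 rot [ 3.140e+00 -2.000e-03  1.729e+00] open 0.011207102139776855
[8, 1.7, -0.2, 0.6, 0.001, -0.002, 0.001]
[8, 1.7, -0.0, 0.6, 0.0, -0.0, -0.0]
[8, 1.7, -0.0, 0.7, 0.0, -0.0, -0.0]
[8, 1.8, -0.0, 0.7, 0.0, -0.0, -0.0]
[8, 1.7, -0.0, 0.6, 0.0, -0.0, -0.0]
[8, 1.7, -0.0, 0.7, 0.0, -0.0, -0.0]
```

View pics/s4.png

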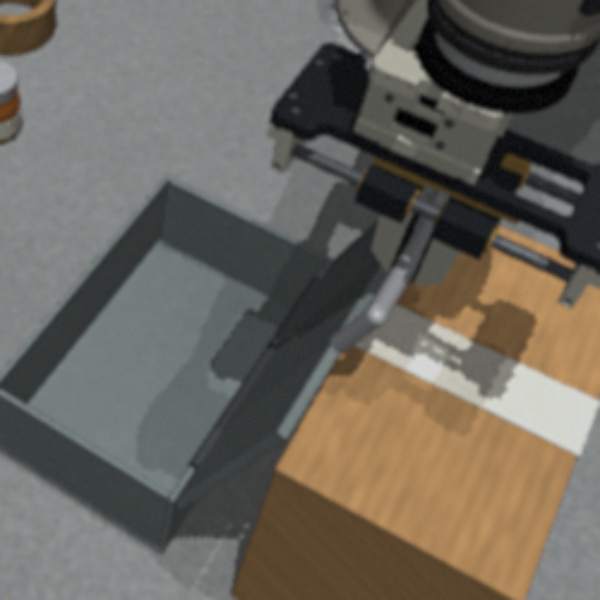

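View pics/d4.png

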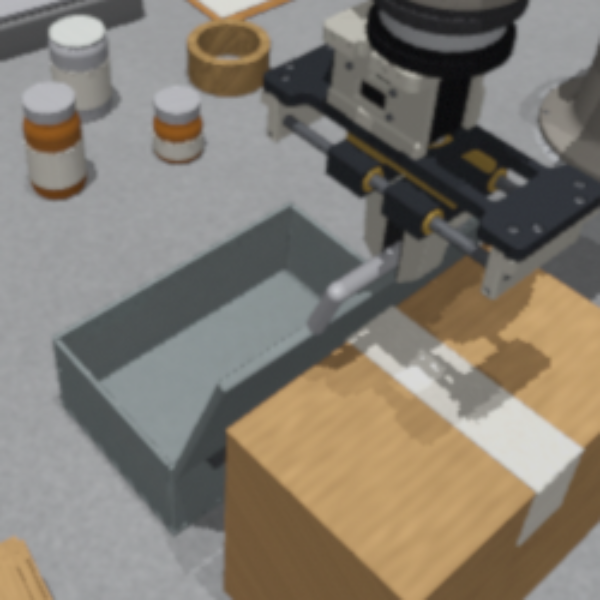

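Request:
move_arm:
  increments:
    - [8,1.5,0,0.6,0,0,0]
    - [8,1.5,0,0.6,0,0,0]
    - [8,1.5,0,0.6,0,0,0]
    - [8,1.5,0,0.6,0,0,0]

```text
time: 11.28
tool_pos: [0.5524, 0.2316, 0.2658]
tool_rot: [3.14, -0.001, 1.728]
contact_force: [3.5, -4.0, 3.8]
opening: 0.0112
```

```bash
python3 arc.py 6 1.96 4
```

```text
t 11.28 th 1.916 rad_err 3.8mm axial 0.2 Ft -5.5 Fr 2.1 Fa 2.8 rot [ 3.140e+00 -1.000e-03  1.728e+00] open 0.011244095595780648
[8, 1.4, -0.2, 0.3, 0.002, -0.001, 0.0]
[8, 1.4, -0.0, 0.6, -0.0, -0.0, 0.0]
[8, 1.4, -0.0, 0.5, -0.0, -0.0, 0.0]
[8, 1.4, -0.0, 0.6, -0.0, -0.0, 0.0]
[8, 1.4, -0.0, 0.6, -0.0, -0.0, 0.0]
[8, 1.4, -0.0, 0.6, -0.0, -0.0, 0.0]
```

Request:
move_arm:
  increments:
    - [8,-1.2,0,-0.6,0,0,0]
    - [8,0,0,0,0,0,0]

```text
time: 11.52
tool_pos: [0.5525, 0.2306, 0.2662]
tool_rot: [3.14, -0.002, 1.728]
contact_force: [4.1, 1.1, -0.3]
opening: 0.0114
```

```bash
python3 arc.py 6 1.96 4
```

```text
t 11.53 th 1.911 rad_err 3.8mm axial 0.2 Ft 0.5 Fr -0.2 Fa 4.2 rot [ 3.140e+00 -2.000e-03  1.728e+00] open 0.011427933496263433
[8, 1.6, -0.2, 0.4, 0.001, -0.002, 0.0]
[8, 1.6, -0.0, 0.6, 0.0, 0.0, 0.0]
[8, 1.5, -0.0, 0.6, 0.0, 0.0, 0.0]
[8, 1.6, -0.0, 0.7, 0.0, 0.0, 0.0]
[8, 1.6, -0.0, 0.6, 0.0, 0.0, 0.0]
[8, 1.5, -0.0, 0.7, 0.0, 0.0, 0.0]
```

Request:
move_arm:
  increments:
    - [8,0.6,0,0.2,0,0,0]
    - [8,0,0,0,0,0,0]

```text
time: 11.78
tool_pos: [0.5525, 0.2311, 0.266]
tool_rot: [3.14, -0.002, 1.728]
contact_force: [3.3, -0.2, 0.5]
opening: 0.011
```

```bash
python3 arc.py 1 1.96 4|head -1
```

```text
t 11.78 th 1.914 rad_err 3.8mm axial 0.2 Ft -0.8 Fr 0.2 Fa 3.2 rot [ 3.140e+00 -2.000e-03  1.728e+00] open 0.011040506808361784
```

Contact is light (about 1 N). I'll release slowly.

Request:
move_arm:
  increments:
    - [13,0,0,0,0,0,0]
    - [15,0,0,0,0,0,0]
    - [18,0,0,0,0,0,0]
    - [18,0,0,0,0,0,0]

```text
time: 12.28
tool_pos: [0.5502, 0.2313, 0.265]
tool_rot: [-3.137, -0.002, 1.729]
contact_force: [-0.1, -0.6, 0.0]
opening: 0.0182
```

```bash
python3 arc.py 1 1.96 4|head -1;  python3 - <<'E'
from cell import robot
import cv2
c=robot.read_camera("side"); cv2.imwrite("pics/d5.png",cv2.resize(c["img"][120:370,230:480,::-1],None,fx=2.4,fy=2.4))
c=robot.read_camera("scene"); cv2.imwrite("pics/s5.png",cv2.resize(c["img"][120:370,300:550,::-1],None,fx=2.4,fy=2.4))
E
```

```text
t 12.28 th 1.918 rad_err 3.0mm axial -2.0 Ft -0.6 Fr -0.2 Fa -0.2 rot [-3.137e+00 -2.000e-03  1.729e+00] open 0.018168475321220064
```

View pics/s5.png

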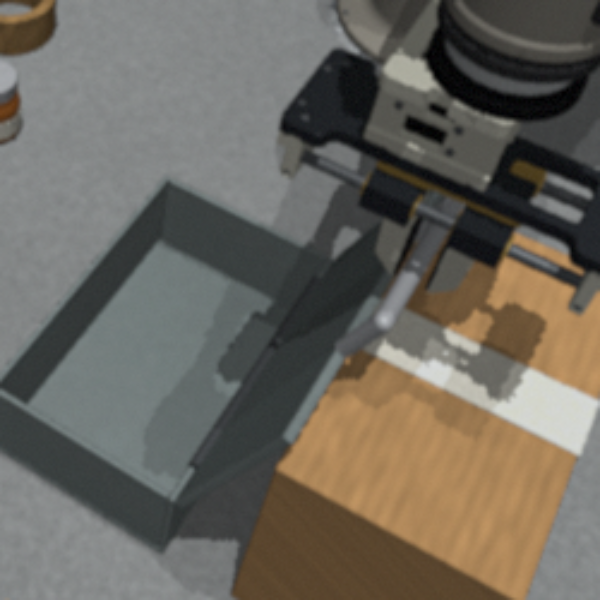

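View pics/d5.png

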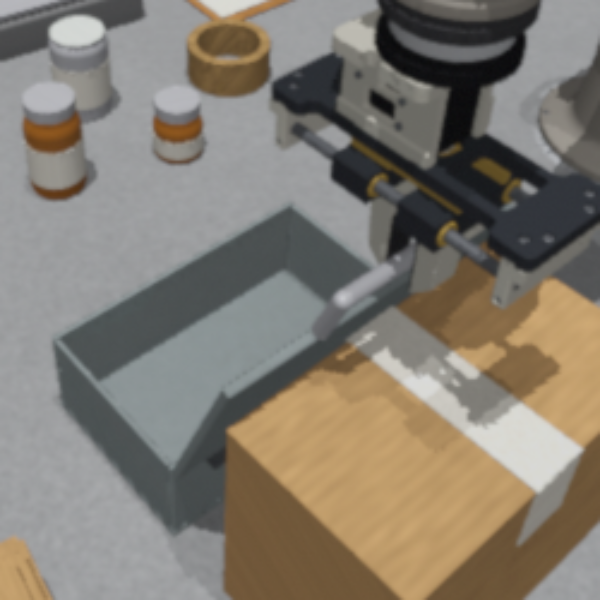

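Request:
move_arm:
  increments:
    - [24,0,0,0,0,0,0]
    - [34,0,0,0,0,0,0]
    - [34,0,0,-5,0,0,0]
    - [34,0,0,-15,0,0,0]
    - [34,0,0,-25,0,0,0]
    - [34,0,0,-25,0,0,0]

```text
time: 13.12
tool_pos: [0.5501, 0.2311, 0.3378]
tool_rot: [-3.135, -0.002, 1.729]
contact_force: [0.5, 0.4, 0.0]
opening: 0.034
```

```bash
python3 - <<'E'
from cell import robot
import cv2
s=robot.observe();print(s['time'],s['tool_pos'],s['contact_force'])
c=robot.read_camera("side"); cv2.imwrite("pics/d6.png",c["img"][:,:,::-1])
c=robot.read_camera("scene"); cv2.imwrite("pics/s6.png",c["img"][:,:,::-1])
E
```

```text
13.125 [0.55011403 0.23105913 0.33783496] [0.50675307 0.37561196 0.00570788]
```

View pics/s6.png

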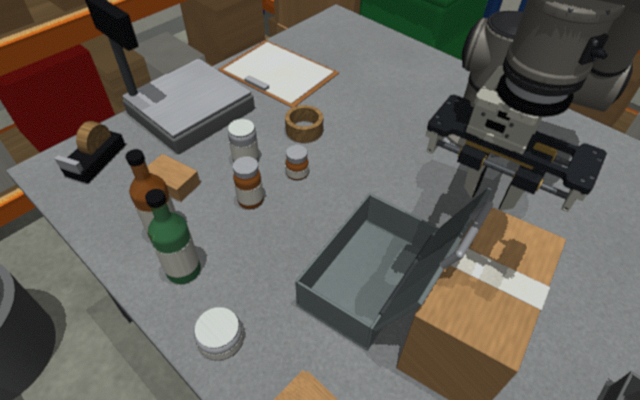

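View pics/d6.png

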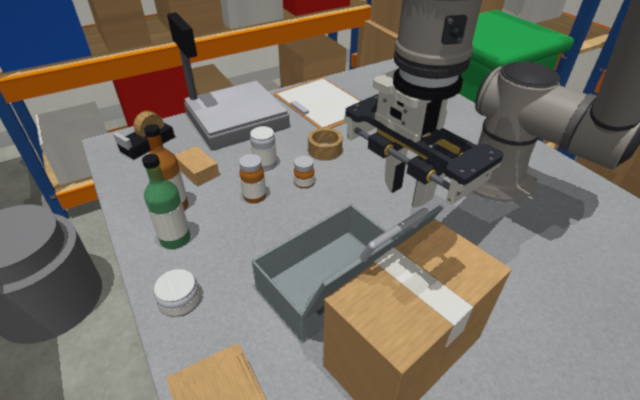

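```bash
python3 - <<'E'
from h import *
from cell import robot
s=robot.observe(); print(s['qpos'].round(3))
# base points of neighbours from pictures: scene tall jar bbox (235,157,28,51), tin (228,119,29,46)
def fit(cam,r,rad,h):
    g=lambda p:np.array([ (lambda q:[(q[:,0].min()+q[:,0].max())/2-(r[0]+r[2]/2),(q[:,1].min()+q[:,1].max())/2-(r[1]+r[3]/2)])(proj(cam,np.array([[p[0]+rad*np.cos(a),p[1]+rad*np.sin(a),z] for a in np.linspace(0,6.28,24) for z in (0,h)])))]).ravel()
    return least_squares(g,[.5,-.25]).x
tall=fit('scene',[234,157,29,51],.03,.115); tin=fit('scene',[228,119,30,50],.033,.105)
print('tall',tall,'tin',tin)
for cam in ['scene','side']:
    robot.read_camera(cam)
    for d in robot.look_for('jar_center',cam)[:2]: print(cam,d,fit(cam,d['rect'],.028,.07))
j=np.array([.462,-.231])
for q in (tall,tin): d=q-j; print(np.hypot(*d),np.arctan2(d[1],d[0]))
E
```

```text
[ 0.268  0.43   1.083  0.003  1.628 -1.461]
tall [ 0.59976307 -0.24273797] tin [ 0.52237786 -0.35362962]
scene {'rect': [285.9, 146.1, 24.1, 33.3], 'conf': 0.71} [ 0.46311879 -0.22706572]
scene {'rect': [294.1, 186.3, 197.5, 162.4], 'conf': 0.67} [0.54194995 0.11414091]
side {'rect': [291.6, 153.0, 23.9, 32.7], 'conf': 0.68} [ 0.45647163 -0.24258552]
0.13826222221340392 -0.0849987342156789
0.136687637033813 -1.1132797443948064
```

```bash
python3 - <<'E'
from h import *
from cell import robot
print('ring',ray('scene',(303,133),0.0),ray('scene',(303,118),.03))
s=robot.observe(); p,r=s['tool_pos'],s['tool_rot']
via=np.array([.56,.0,.33]); end=np.array([.457,-.222,.20])
L=[]
P=[p+(via-p)*k/9 for k in range(1,10)]+[via+(end-via)*k/12 for k in range(1,13)]
yaws=np.linspace(1.729,-2.17,23)[1:]
yaws=list(yaws)
L=[(q,[np.pi,0,yw]) for q,yw in zip(P+[end],yaws)]
for x in plan(p,r,L,80): print(x)
E
```

```text
ring [ 0.34997208 -0.32447508  0.        ] [ 0.33194291 -0.34171929  0.03      ]
[80, -25.5, -2.9, 0.5, -0.01, -0.001, 0.177]
[80, -25.7, 1.6, 0.6, 0.0, 0.0, 0.177]
[80, -24.9, 6.1, 0.5, 0.0, 0.0, 0.178]
[80, -23.5, 10.5, 0.5, 0.0, 0.0, 0.177]
[80, -21.2, 14.4, 0.6, 0.0, 0.0, 0.177]
[80, -18.4, 17.9, 0.5, 0.0, -0.0, 0.177]
[80, -15.0, 20.9, 0.6, 0.0, -0.0, 0.177]
[80, -11.0, 23.2, 0.5, 0.0, -0.0, 0.178]
[80, -6.8, 24.8, 0.5, 0.0, -0.0, 0.177]
[80, -11.0, 17.1, 10.9, 0.0, -0.0, 0.177]
[80, -7.7, 18.9, 10.8, 0.0, -0.0, 0.177]
[80, -4.4, 19.9, 10.8, 0.0, -0.0, 0.178]
[80, -0.7, 20.4, 10.9, 0.0, -0.0, 0.177]
[80, 2.9, 20.2, 10.8, 0.0, -0.0, 0.177]
[80, 6.3, 19.4, 10.8, -0.0, -0.0, 0.177]
[80, 9.7, 17.9, 10.9, -0.0, -0.0, 0.178]
[80, 12.7, 16.0, 10.8, -0.0, -0.0, 0.177]
[80, 15.3, 13.4, 10.8, -0.0, -0.0, 0.177]
[80, 17.5, 10.6, 10.9, -0.0, -0.0, 0.177]
[80, 19.0, 7.3, 10.8, -0.0, -0.0, 0.177]
[80, 20.0, 3.9, 10.8, -0.0, -0.0, 0.178]
[80, 0.0, -0.0, 0.0, -0.0, -0.0, 0.177]
```

Request:
move_arm:
  increments:
    - [34,-25,-3,0,-0.01,0,0.177]
    - [34,-26,2,0,0,0,0.177]
    - [34,-25,6,0,0,0,0.177]
    - [60,-23,10,0,0,0,0.177]
    - [80,-21,14,0,0,0,0.177]
    - [80,-18,18,0,0,0,0.177]
    - [80,-15,21,0,0,0,0.177]
    - [80,-11,23,0,0,0,0.177]
    - [80,-7,25,0,0,0,0.177]
    - [80,-11,17,10,0,0,0.177]
    - [80,-8,19,10,0,0,0.177]
    - [80,-4,20,10,0,0,0.177]

```text
time: 14.92
tool_pos: [0.5202, -0.0608, 0.2897]
tool_rot: [3.131, 0.023, -0.463]
contact_force: [0.0, -0.7, 0.2]
opening: 0.0801
```

```bash
python3 go.py 80 10 .457 -.222 .20 -2.17
```

```text
[80.0, 1.7, 17.2, 9.1, 0.003, 0.001, 0.171]
[80.0, 4.7, 16.6, 9.1, 0.003, 0.001, 0.17]
[80.0, 7.3, 15.6, 9.0, 0.002, 0.001, 0.171]
[80.0, 10.0, 14.2, 9.0, 0.003, 0.001, 0.171]
[80.0, 12.1, 12.3, 8.9, 0.003, 0.0, 0.171]
[80.0, 14.1, 10.1, 9.0, 0.003, 0.001, 0.17]
[80.0, 15.6, 7.6, 8.9, 0.002, 0.001, 0.171]
[80.0, 16.7, 4.8, 8.9, 0.003, 0.001, 0.171]
[80.0, 17.2, 2.0, 8.9, 0.003, 0.001, 0.171]
[80.0, 17.3, -1.0, 9.0, 0.003, 0.001, 0.17]
```

Request:
move_arm:
  increments:
    - [80,2,17,9,0.003,0.001,0.17]
    - [80,5,17,9,0.003,0.001,0.17]
    - [80,7,16,9,0.003,0.001,0.17]
    - [80,10,14,9,0.003,0.001,0.17]
    - [80,12,12,9,0.003,0,0.17]
    - [80,14,10,9,0.003,0.001,0.17]
    - [80,16,8,9,0.003,0.001,0.17]
    - [80,17,5,9,0.003,0.001,0.17]
    - [80,17,2,9,0.003,0.001,0.17]
    - [80,17,-1,9,0.003,0.001,0.15]
    - [80,0,0,0,0,0,0]

```text
time: 16.3
tool_pos: [0.4423, -0.2229, 0.1845]
tool_rot: [3.119, -0.003, -2.201]
contact_force: [0.4, 0.9, -0.0]
opening: 0.08
```

```bash
python3 - <<'E'
from cell import robot
import cv2
s=robot.observe();print(s['time'],s['tool_pos'],s['tool_rot'],s['qpos'])
c=robot.read_camera("wrist"); cv2.imwrite("pics/w7.png",c["img"][:,:,::-1]); print(c["T"].round(4).tolist())
print(robot.look_for("jar_center","wrist"))
E
```

```text
16.3 [ 0.44232413 -0.22293286  0.18454623] [ 3.11943768e+00 -2.57112899e-03 -2.20131252e+00] [-0.62018307  0.34053626  1.65099028 -0.00254057  1.17224769  1.58216985]
[[-0.5896, -0.7649, -0.2593, 0.5101], [-0.8077, 0.5595, 0.1862, -0.2722], [0.0027, 0.3192, -0.9477, 0.3414], [0.0, 0.0, 0.0, 1.0]]
[{'rect': [288.6, 136.5, 48.7, 58.9], 'conf': 0.81}]
```

View pics/w7.png

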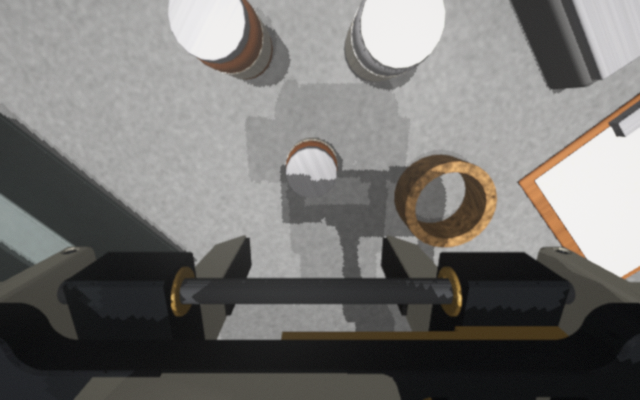

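```bash
python3 - <<'E'
from h import *
import cv2
T=np.array([[-0.5896, -0.7649, -0.2593, 0.5101], [-0.8077, 0.5595, 0.1862, -0.2722], [0.0027, 0.3192, -0.9477, 0.3414], [0.0, 0.0, 0.0, 1.0]])
CAL['w']=(286.173,315.807,201.977,T)
print(ray('w',(312,165),.07),ray('w',(445,200),.03))
r=[288.6,136.5,48.7,58.9]
def g(p):
    q=proj('w',np.array([[p[0]+.028*np.cos(a),p[1]+.028*np.sin(a),z] for a in np.linspace(0,6.28,24) for z in (0,.07)])); return [(q[:,0].min()+q[:,0].max())/2-(r[0]+r[2]/2),(q[:,1].min()+q[:,1].max())/2-(r[1]+r[3]/2)]
s=least_squares(g,[.46,-.23]).x; print(s)
for c in (s,[.462,-.231]):
    q=proj('w',np.array([[c[0]+.028*np.cos(a),c[1]+.028*np.sin(a),z] for a in np.linspace(0,6.28,24) for z in (0,.07)])); print(q.min(0),q.max(0))
    q=proj('w',[[c[0],c[1],.07]]);print(q)
a=cv2.imread("pics/w7.png")[110:230,250:370]; cv2.imwrite("pics/zw7.png",cv2.resize(a,None,fx=5,fy=5,interpolation=cv2.INTER_CUBIC))
E
```

```text
[ 0.46821681 -0.23799282  0.07      ] [ 0.33935071 -0.33203942  0.03      ]
[ 0.46348124 -0.23561478]
[283.96788274 133.94338765] [341.93211726 197.95661235]
[[312.90880849 170.36210664]]
[281.15414544 137.37171492] [338.86958811 201.68777621]
[[309.97698566 174.3369976 ]]
```

View pics/zw7.png

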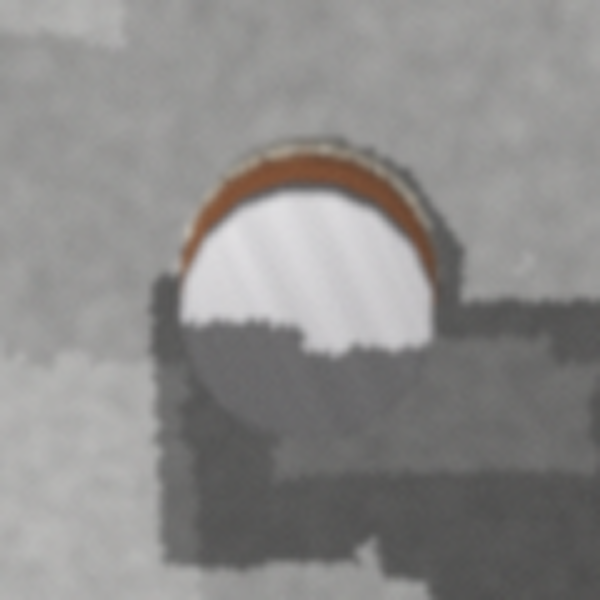

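```bash
python3 go.py 80 4 .4625 -.233 .11 -2.17
```

```text
[80.0, -0.7, -5.8, 18.8, 0.005, -0.0, -0.007]
[80.0, -0.7, -5.8, 18.8, 0.005, -0.001, -0.007]
[80.0, -0.6, -5.6, 18.8, 0.005, -0.0, -0.007]
[80.0, -0.6, -5.6, 18.8, 0.005, -0.001, -0.007]
```

Request:
move_arm:
  increments:
    - [80,-0.7,-5.8,18,0.005,0,-0.007]
    - [80,-0.7,-5.8,18,0.005,0,-0.007]
    - [80,-0.6,-5.6,18,0.005,0,-0.007]
    - [80,-0.6,-5.6,12,0.005,0,-0.007]
    - [80,0,0,0,0,0,0]

```text
time: 17.02
tool_pos: [0.466, -0.2305, 0.1194]
tool_rot: [-3.138, -0.001, -2.154]
contact_force: [0.6, 0.5, 0.3]
opening: 0.0799
```

```bash
python3 go.py 80 5 .4625 -.233 .022 -2.17
```

```text
[80.0, 0.8, 0.4, 19.5, -0.001, -0.0, 0.003]
[80.0, 0.8, 0.3, 19.4, -0.001, -0.0, 0.003]
[80.0, 0.8, 0.4, 19.5, -0.0, -0.0, 0.004]
[80.0, 0.8, 0.3, 19.5, -0.001, -0.001, 0.003]
[80.0, 0.8, 0.3, 19.5, -0.001, 0.0, 0.003]
```

Request:
move_arm:
  increments:
    - [80,2,1,5,0,0,0.003]
    - [80,2,1,15,0,0,0.003]
    - [80,0,0,20,0,0,0]
    - [80,0,0,18,0,0,0]
    - [80,0,0,14,0,0,0]
    - [80,0,0,10,0,0,0]
    - [80,0,0,0,0,0,0]

```text
time: 17.9
tool_pos: [0.4638, -0.2342, 0.038]
tool_rot: [-3.131, -0.001, -2.158]
contact_force: [-0.6, 0.4, 0.7]
opening: 0.0802
```

```bash
python3 go.py 80 1 .4625 -.233 .022 -2.17;python3 - <<'E'
from cell import robot
import cv2
c=robot.read_camera("wrist"); cv2.imwrite("pics/w8.png",c["img"][:,:,::-1])
c=robot.read_camera("side"); cv2.imwrite("pics/d8.png",cv2.resize(c["img"][80:280,200:400,::-1],None,fx=3,fy=3))
E
```

```text
[80.0, -0.3, 1.9, 16.0, -0.011, -0.001, 0.012]
```

View pics/d8.png

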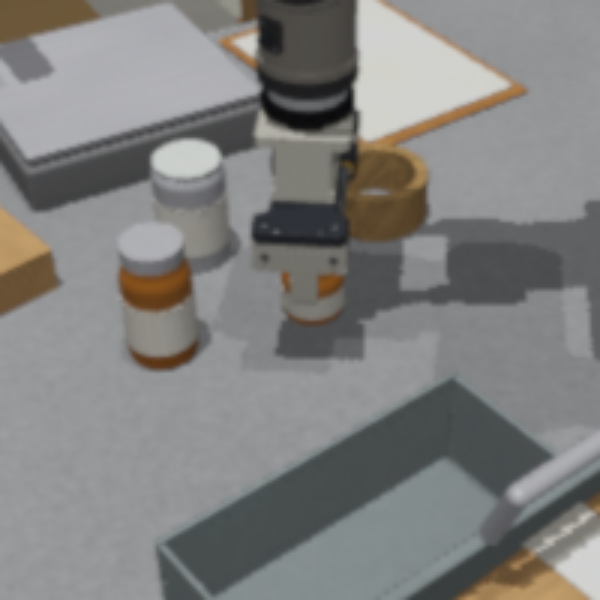

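View pics/w8.png

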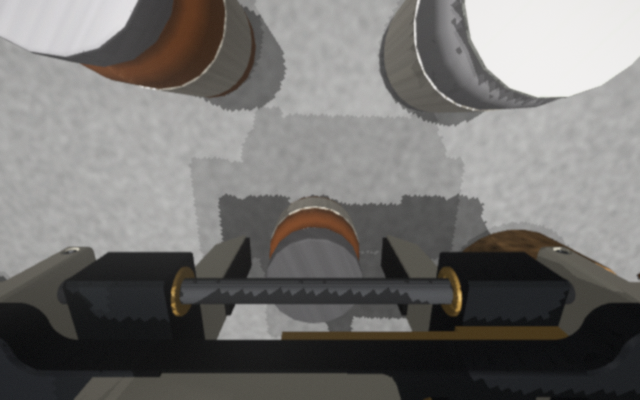

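Request:
move_arm:
  increments:
    - [80,0,1,8,-0.005,0,0.005]
    - [80,0,1,7,-0.005,0,0.005]
    - [80,0,0,0,0,0,0]

```text
time: 18.38
tool_pos: [0.4632, -0.2338, 0.0237]
tool_rot: [-3.138, -0.001, -2.169]
contact_force: [-1.2, 0.6, -0.1]
opening: 0.0802
```

```bash
python3 go.py 80 1 .4625 -.233 .022 -2.17
```

```text
[80.0, -0.3, 1.1, 1.6, -0.004, -0.001, 0.001]
```

Centred; closing on the jar.

Request:
move_arm:
  increments:
    - [70,0,0.5,0,0,0,0]
    - [64,0,0,0,0,0,0]
    - [60,0,0,0,0,0,0]
    - [50,0,0,0,0,0,0]
    - [50,0,0,0,0,0,0]
    - [50,0,0,0,0,0,0]
  newtons: 20

```text
time: 19.12
tool_pos: [0.463, -0.2336, 0.0239]
tool_rot: [-3.137, -0.001, -2.169]
contact_force: [0.5, 0.2, -0.6]
opening: 0.0552
```

```bash
python3 go.py 50 1 .4625 -.233 .15 -2.17
```

```text
[50.0, -0.1, 0.2, -126.1, -0.004, -0.001, 0.001]
```

Request:
move_arm:
  increments:
    - [50,0,0,-6,0,0,0]
    - [50,0,0,-15,0,0,0]
    - [50,0,0,-25,0,0,0]
    - [50,0,0,-30,0,0,0]
    - [50,0,0,-30,0,0,0]
    - [50,0,0,-30,0,0,0]
    - [50,0,0,-20,0,0,0]

```text
time: 20.0
tool_pos: [0.461, -0.2321, 0.188]
tool_rot: [-3.14, -0.001, -2.169]
contact_force: [0.6, -0.0, -3.2]
opening: 0.0552
```

```bash
python3 go.py 50 12 .577 .076 .18 -2.75; python3 - <<'E'
from cell import robot
import cv2
c=robot.read_camera("scene"); cv2.imwrite("pics/s9.png",c["img"][:,:,::-1])
E
```

```text
[50.0, -26.7, 6.5, 0.6, -0.0, -0.0, 0.048]
[50.0, -26.3, 7.7, 0.7, -0.0, -0.0, 0.049]
[50.0, -25.9, 9.0, 0.6, -0.0, -0.0, 0.048]
[50.0, -25.4, 10.3, 0.6, -0.001, -0.0, 0.049]
[50.0, -24.9, 11.5, 0.7, 0.0, -0.0, 0.048]
[50.0, -24.4, 12.7, 0.6, 0.0, -0.0, 0.048]
[50.0, -23.7, 13.8, 0.6, 0.0, -0.0, 0.049]
[50.0, -23.0, 15.0, 0.7, -0.0, -0.0, 0.048]
[50.0, -22.2, 16.0, 0.6, -0.0, -0.0, 0.049]
[50.0, -21.4, 17.2, 0.7, -0.0, -0.0, 0.048]
[50.0, -20.6, 18.1, 0.6, -0.001, -0.0, 0.049]
[50.0, -19.7, 19.1, 0.7, 0.0, -0.001, 0.048]
```

View pics/s9.png

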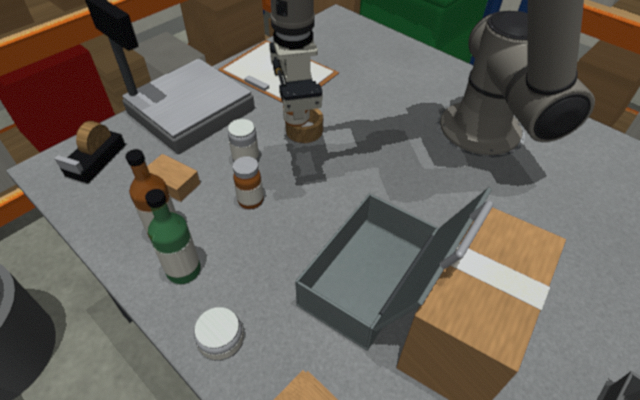

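Request:
move_arm:
  increments:
    - [50,-20,5,0,0,0,0.048]
    - [50,-26,8,0,0,0,0.048]
    - [50,-26,9,0,0,0,0.048]
    - [50,-25,10,0,0,0,0.048]
    - [50,-25,11,0,0,0,0.048]
    - [50,-24,13,0,0,0,0.048]
    - [50,-24,14,0,0,0,0.048]
    - [50,-23,15,0,0,0,0.048]
    - [50,-22,16,0,0,0,0.048]
    - [50,-20,16,0,0,0,0.048]
    - [50,-16,14,0,0,0,0.048]
    - [50,0,0,0,0,0,0]

```text
time: 21.55
tool_pos: [0.5636, 0.0434, 0.1919]
tool_rot: [-3.135, 0.001, -2.716]
contact_force: [-1.1, -0.2, -3.2]
opening: 0.0556
```

```bash
python3 go.py 50 3 .577 .076 .14 -2.75
```

```text
[50.0, -8.5, 8.1, 17.3, -0.002, 0.0, 0.011]
[50.0, -8.5, 8.2, 17.2, -0.002, 0.001, 0.012]
[50.0, -8.4, 8.3, 17.3, -0.002, -0.0, 0.011]
```

Request:
move_arm:
  increments:
    - [50,-8.5,8,8,-0.002,0,0.011]
    - [50,-8.5,8,12,-0.002,0,0.011]
    - [50,-8.5,8,15,-0.002,0,0.011]
    - [50,0,0,5,0,0,0]
    - [50,0,0,0,0,0,0]

```text
time: 22.18
tool_pos: [0.5769, 0.0761, 0.1476]
tool_rot: [3.141, -0.002, -2.751]
contact_force: [0.3, -0.9, -1.8]
opening: 0.0554
```

```bash
python3 go.py 50 5 .577 .076 .045 -2.75; python3 - <<'E'
from cell import robot
import cv2
c=robot.read_camera("scene"); cv2.imwrite("pics/s10.png",cv2.resize(c["img"][120:370,250:500,::-1],None,fx=2.4,fy=2.4))
c=robot.read_camera("wrist"); cv2.imwrite("pics/w10.png",c["img"][:,:,::-1])
E
```

```text
[50.0, -0.1, -0.0, 20.5, 0.0, -0.0, -0.0]
[50.0, -0.0, -0.1, 20.5, 0.0, -0.001, -0.0]
[50.0, -0.1, -0.0, 20.6, 0.001, -0.0, -0.001]
[50.0, -0.0, -0.1, 20.5, -0.0, -0.001, 0.0]
[50.0, -0.0, -0.0, 20.5, -0.0, -0.0, 0.0]
```

View pics/s10.png

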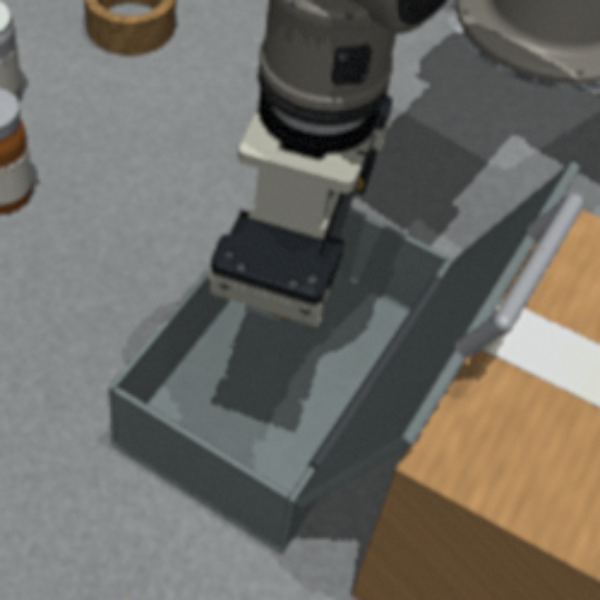

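View pics/w10.png

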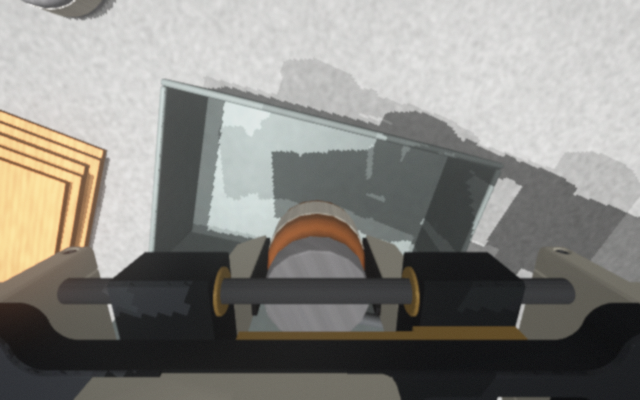

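Request:
move_arm:
  increments:
    - [50,0,0,10,0,0,0]
    - [50,0,0,18,0,0,0]
    - [50,0,0,20,0,0,0]
    - [50,0,0,18,0,0,0]
    - [50,0,0,14,0,0,0]
    - [50,0,0,8,0,0,0]
    - [50,0,0,0,0,0,0]

```text
time: 23.15
tool_pos: [0.5782, 0.0746, 0.0578]
tool_rot: [-3.14, 0.003, -2.753]
contact_force: [0.5, -0.1, -3.7]
opening: 0.0549
```

```bash
python3 go.py 50 5 .577 .076 .029 -2.75
```

```text
[50.0, 0.1, 0.4, 5.8, -0.0, 0.001, -0.001]
[50.0, 0.1, 0.3, 5.7, -0.0, 0.0, -0.0]
[50.0, 0.2, 0.4, 5.8, -0.001, 0.001, -0.001]
[50.0, 0.1, 0.3, 5.8, 0.0, 0.0, -0.0]
[50.0, 0.1, 0.4, 5.7, -0.0, 0.001, -0.001]
```

Request:
move_arm:
  increments:
    - [50,0,0,5,0,0,0]
    - [50,0,0,6,0,0,0]
    - [50,0,0,6,0,0,0]
    - [50,0,0,4,0,0,0]
    - [50,0,0,2,0,0,0]
    - [50,0,0,0,0,0,0]

```text
time: 23.9
tool_pos: [0.5793, 0.0746, 0.0346]
tool_rot: [-3.139, 0.005, -2.753]
contact_force: [0.3, -0.1, -1.9]
opening: 0.0554
```

Request:
move_arm:
  increments:
    - [50,0,0,1.5,0,0,0]
    - [50,0,0,1.5,0,0,0]
    - [50,0,0,0,0,0,0]

```text
time: 24.28
tool_pos: [0.5796, 0.0746, 0.0318]
tool_rot: [-3.139, 0.006, -2.753]
contact_force: [0.1, -0.7, -2.1]
opening: 0.0554
```

Request:
move_arm:
  increments:
    - [50,0,0,1.2,0,0.003,0]
    - [50,0,0,1,0,0.003,0]
    - [50,0,0,0,0,0,0]

```text
time: 24.65
tool_pos: [0.5797, 0.0746, 0.0295]
tool_rot: [-3.139, -0.0, -2.753]
contact_force: [-0.2, -0.3, -2.4]
opening: 0.0551
```

Request:
move_arm:
  increments:
    - [50,0,0,0.8,0,0,0]
    - [50,0,0,0,0,0,0]

```text
time: 24.9
tool_pos: [0.5798, 0.0746, 0.029]
tool_rot: [-3.139, 0.0, -2.753]
contact_force: [-1.3, 0.2, -1.8]
opening: 0.0553
```

Request:
move_arm:
  increments:
    - [50,0,0,0.8,0,0,0]
    - [50,0,0,0,0,0,0]

```text
time: 25.15
tool_pos: [0.5799, 0.0746, 0.029]
tool_rot: [-3.139, 0.0, -2.753]
contact_force: [-0.6, -0.1, -3.1]
opening: 0.0554
```

Request:
move_arm:
  increments:
    - [50,0,0,1.5,0,0,0]
    - [50,0,0,0,0,0,0]

```text
time: 25.4
tool_pos: [0.5801, 0.0747, 0.0291]
tool_rot: [-3.138, 0.001, -2.752]
contact_force: [0.1, 0.0, -2.8]
opening: 0.0561
```

Request:
move_arm:
  increments:
    - [50,0,0,2,0,0,0]

```text
time: 25.52
tool_pos: [0.5803, 0.0747, 0.0287]
tool_rot: [-3.138, 0.002, -2.752]
contact_force: [-7.4, -0.6, 21.0]
opening: 0.0554
```

```bash
python3 - <<'E'
from cell import robot
import cv2
s=robot.observe();print(s['tool_pos'],s['contact_force'],s['torque'],s['qvel'].round(4),s['joint_efforts'].round(2))
c=robot.read_camera("scene"); cv2.imwrite("pics/s11.png",cv2.resize(c["img"][120:370,250:500,::-1],None,fx=2.4,fy=2.4))
c=robot.read_camera("wrist"); cv2.imwrite("pics/w11.png",c["img"][:,:,::-1])
s=robot.observe();print(s['tool_pos'],s['contact_force'],s['torque'])
E
```

```text
[0.58034698 0.07472265 0.02872468] [-7.44924566 -0.55313118 20.95313464] [-0.06786854  1.64255005 -0.03591896] [ 0.0004  0.0023  0.0051 -0.0029 -0.0123 -0.0012] [ -0.55 -40.91 -17.28   0.07  -2.86  -0.  ]
[0.58029972 0.07469766 0.02873826] [-6.06050529 -0.4132265  14.45966418] [-0.04567802  1.23819106  0.04846398]
```

View pics/s11.png

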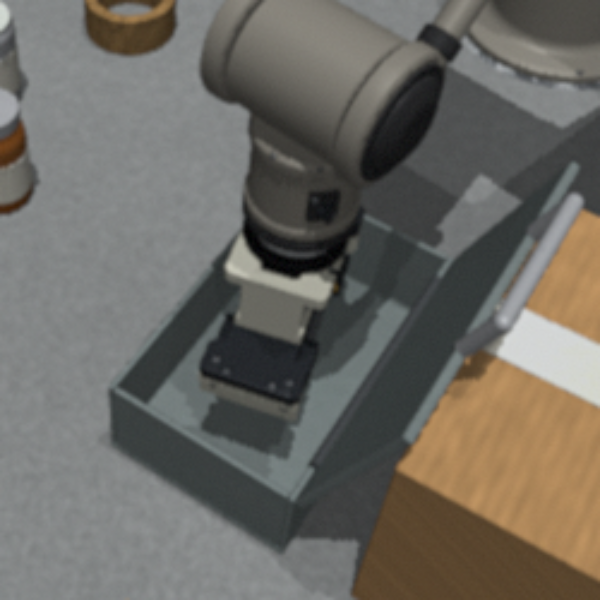

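View pics/w11.png

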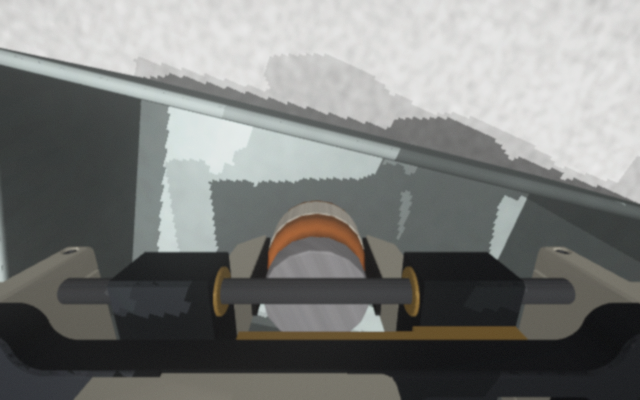

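Request:
move_arm:
  increments:
    - [50,0,0,0,0,0,0]
    - [50,0,0,0,0,0,0]

```text
time: 25.88
tool_pos: [0.5805, 0.0747, 0.0289]
tool_rot: [-3.137, 0.003, -2.752]
contact_force: [-0.4, 0.5, 0.4]
opening: 0.0553
```

Request:
move_arm:
  increments:
    - [57,0,0,0,0,0,0]
    - [60,0,0,0,0,0,0]
    - [66,0,0,0,0,0,0]
    - [74,0,0,0,0,0,0]
    - [76,0,0,0,0,0,0]
    - [76,0,0,-8,0,0,0]
    - [76,0,0,-15,0,0,0]
    - [76,0,0,-25,0,0,0]
    - [76,0,0,-30,0,0,0]
    - [76,0,0,-30,0,0,0]
    - [76,0,0,-30,0,0,0]
    - [76,0,0,-30,0,0,0]

```text
time: 27.38
tool_pos: [0.5794, 0.0752, 0.2061]
tool_rot: [-3.137, 0.004, -2.752]
contact_force: [-0.1, -0.0, -0.5]
opening: 0.0759
```

```bash
python3 go.py 76 6 .50 -.10 .25 -2.75; python3 - <<'E'
from cell import robot
import cv2
c=robot.read_camera("wrist"); cv2.imwrite("pics/w12.png",c["img"][:,:,::-1])
E
```

```text
[76.0, 23.3, -22.0, -7.3, -0.001, 0.001, -0.0]
[76.0, 23.3, -22.0, -7.3, -0.001, 0.0, -0.001]
[76.0, 23.3, -22.0, -7.4, -0.0, 0.001, -0.0]
[76.0, 23.4, -22.0, -7.3, -0.001, 0.001, -0.001]
[76.0, 23.3, -22.0, -7.3, -0.001, 0.001, -0.0]
[76.0, 23.4, -21.9, -7.3, -0.001, 0.0, -0.0]
```

View pics/w12.png

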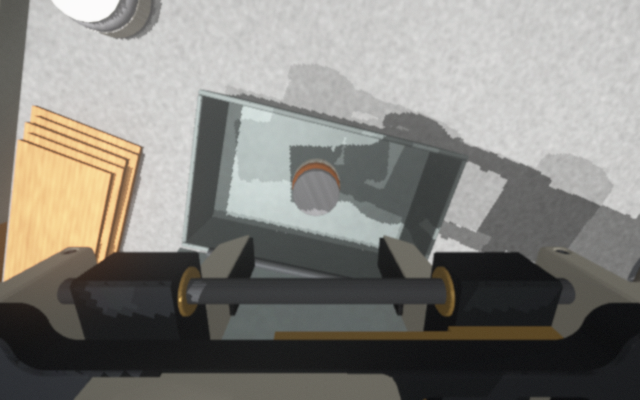

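Jar is upright in the bin. I'll back away and check.

Request:
move_arm:
  increments:
    - [76,20,-19,-10,0,0,0]
    - [76,23,-22,-10,0,0,0]
    - [76,23,-22,-7,0,0,0]
    - [76,23,-22,-7,0,0,0]
    - [76,23,-22,-7,0,0,0]
    - [76,15,-15,-5,0,0,0]
    - [76,0,0,0,0,0,0]

```text
time: 28.3
tool_pos: [0.5076, -0.0899, 0.2671]
tool_rot: [-3.126, 0.023, -2.751]
contact_force: [0.6, 0.3, 0.3]
opening: 0.0759
```

```bash
python3 - <<'E'
from cell import robot
import cv2
for n in("scene","side"):
    c=robot.read_camera(n); cv2.imwrite(f"pics/{n}13.png",c["img"][:,:,::-1])
print(robot.observe()['contact_force'],robot.observe()['time'])
E
```

```text
[-0.88299957 -0.1657578  -0.29135556] 28.4
```

View pics/scene13.png

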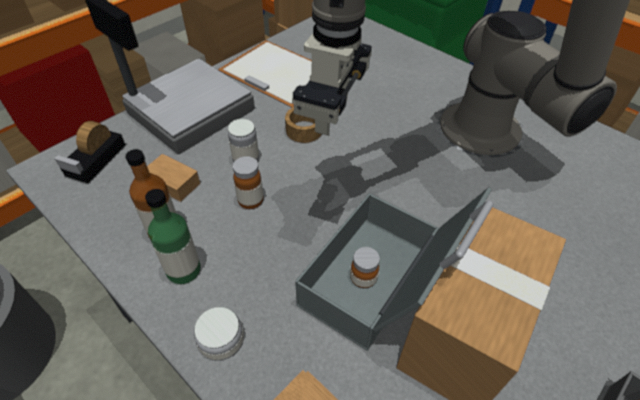

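View pics/side13.png

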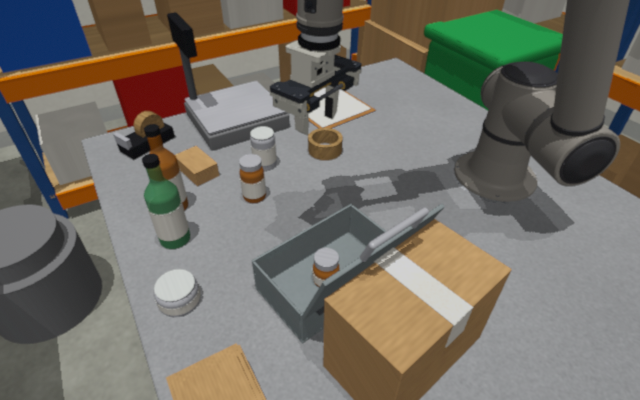

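Jar stands at (365,266) in the scene view, the lid is leaning on the carton, and the carton corners ((565,240), (510,272)) have not moved.

```bash
python3 -c "
from cell import robot
print(robot.hand_in())"
```

```text
the job is handed in; nothing more can be done
None
```

The lid is open and leaning on the carton by itself, and the small jar is standing upright inside the bin. I handed the job in at about 28.4 s on the robot's clock.

- **Lid:** I gripped it by its bar and took it past its balance point in small steps. At about 1.91 rad I felt the carton, with a brief contact force of about 5.5 N. I backed off to about 1 N and then opened the fingers slowly.
- **Jar:** I picked it up at about (0.463, -0.233) and set it down near the middle of the bin floor. One 2 mm probing step pressed it onto the floor at about 21 N for roughly 0.1 s. I eased the force off to about zero before letting go, so the jar was already on the floor when that press happened.
- **Last checks:** The final scene and side pictures show the lid leaning and the jar upright. The carton corners I compared have not moved visibly, the other objects look to be where they were, and the gripper is touching nothing.
- **Disagreements:**
  - The measured path of the bar was about 4 mm wider than my model of the hinge.
  - Two of the later jar detections by the trained networks were poor, one mistaking the bin for the jar and one about 1 cm off. For the grasp I used the wrist camera instead.

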